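Load the sprung ware crate and bolt its deck down

TASK

Load the ochre pitcher and the black bowl into the ware crate: set each down gently and upright on the sprung deck, one on either side of the low batten. Once both stand there and their weight has sunk the deck below the crate's rim, slide the crate's wooden bolt fully home over the deck's edge so that it stays down. Leave the other things on the table where they are.

Things in the scene. Friction and masses are not known exactly. Their poses are not given: they have to be found in the camera images.
- crate: Open cedar crate, fixed to the table, outside 170 (x) x 330 (y) x 92 mm high, walls 12 mm. Origin at the centre of its underside; its -x side (front) faces the robot. A solid block 80 mm deep, 70 mm wide and 92 mm high stands against the front wall's middle and carries the bolt, between two guide rails 12 mm high. The deck inside is 140 (x) x 300 (y) mm, 3 mm clear of the walls.
- deck (a joint): How far the crate's sprung deck has sunk, m: 0 = unloaded (deck top 125 mm above the table, 33 mm above the crate's rim), grows downwards to at most 0.062. Stiffness 200 N/m after 0.6 N of preload, damped; one piece alone sinks it 16 to 29 mm, both 38 to 56 mm. It moves straight down without tilting.
- deck_left (a point): Centre of the bay on the crate's +y side, on the deck's top face; moves with the deck. 78 mm from the crate's centre line. A batten 10 mm wide and 8 mm high on the centre line, from 23 mm in front of to 67 mm behind the deck's centre, parts the two bays; axes as the crate's.
- deck_right (a point): The same for the bay on the crate's -y side, 78 mm from the centre line.
- bolt (a joint): Wooden bolt, a bar 30 mm wide, 12 mm thick, sliding on the front block along the crate's +x. m: 0 = drawn back, 0.045 = fully home, nose then 27 mm over the deck's front edge, underside at rim height (92 mm). Slides with 1.5 N, stays where left. From 0.015 on it is over the deck, which must have sunk first (over 33 mm); until then a 45 mm deep apron on the deck's front edge stops it.
- bolt_knob (a point): Top centre of the bolt's upright round knob: a post 18 mm in diameter, its top 162 mm above the table, standing 58 mm above the bar, so it can be pinched from above; moves with the bolt. The knob stands 145 mm in front of the crate's centre when drawn back, 100 mm when home.
- pitcher: Ochre unglazed pitcher, 140 mm tall, about 0.55 kg. Origin at the centre of its underside, z up. Foot 72 mm, belly 88 mm in diameter at 40 mm height, neck 56 mm in diameter from 95 to 128 mm height, rim 62 mm. Loop handle on its +x side reaching 76 mm from the axis, between 50 and 126 mm height; small spout on -x. It can be gripped across the neck, along its y.
- bowl: Black basalt-glazed straight-sided bowl, 70 mm tall, about 0.45 kg. Origin at the centre of its underside, z up. Foot 70 mm, outside diameter 110 mm at 20 mm height and 120 mm from 32 mm up to the rim; wall 9 mm thick, so the rim can be pinched 55 mm from the axis.
- cup_big: Bystander: stainless measuring cup, 84 mm in diameter, 60 mm high, flat handle towards its -x reaching 116 mm from the axis. Origin under its centre.
- cup_small: Bystander: stainless measuring cup, 66 mm in diameter, 48 mm high, flat handle towards its -x reaching 107 mm from the axis. Origin under its centre.
- bottle: Bystander: narrow-necked ochre bottle without handle, 76 mm in diameter, 120 mm high. Origin under its centre.
- glaze_jar: Bystander: buff jar with grey cap, 72 mm in diameter, 85 mm high. Origin under its centre.
Not all that is in view belongs to the job. Leave any red look-alike of the bowl alone.

How it is judged (in metres and radians):
On the way, in this order (a step that is already met when the one before it is completed fails the run):
1. pitcher and bowl both stand released on the deck, one on each side of the batten, and it has sunk below the rim, the bolt still drawn back ((((horizontal distance between pitcher and deck_left below 0.055 m and z of pitcher in the frame of deck_left between -0.006 and 0.006 m and angle between pitcher's own z axis and vertical below 0.08 rad) and (horizontal distance between bowl and deck_right below 0.055 m and z of bowl in the frame of deck_right between -0.006 and 0.006 m and angle between bowl's own z axis and vertical below 0.08 rad)) or ((horizontal distance between pitcher and deck_right below 0.055 m and z of pitcher in the frame of deck_right between -0.006 and 0.006 m and angle between pitcher's own z axis and vertical below 0.08 rad) and (horizontal distance between bowl and deck_left below 0.055 m and z of bowl in the frame of deck_left between -0.006 and 0.006 m and angle between bowl's own z axis and vertical below 0.08 rad))) and value of joint deck above 0.034 m and contact force between the fingers and pitcher below 0.1 N and contact force between the fingers and bowl below 0.1 N and value of joint bolt below 0.012 m), for 0.2 s.
2. the bolt is slid fully home over the deck (value of joint bolt above 0.04 m), for 0.2 s.
At the end, for the whole second after the job is handed in: Pitcher and bowl stand upright (within 0.08 rad) on the deck, one in each bay, each within 55 mm of its bay's centre and within 6 mm of deck height, released and at rest; the deck is sunk more than 34 mm; the bolt is home (joint above 0.040) ((((horizontal distance between pitcher and deck_left below 0.055 m and z of pitcher in the frame of deck_left between -0.006 and 0.006 m and angle between pitcher's own z axis and vertical below 0.08 rad) and (horizontal distance between bowl and deck_right below 0.055 m and z of bowl in the frame of deck_right between -0.006 and 0.006 m and angle between bowl's own z axis and vertical below 0.08 rad)) or ((horizontal distance between pitcher and deck_right below 0.055 m and z of pitcher in the frame of deck_right between -0.006 and 0.006 m and angle between pitcher's own z axis and vertical below 0.08 rad) and (horizontal distance between bowl and deck_left below 0.055 m and z of bowl in the frame of deck_left between -0.006 and 0.006 m and angle between bowl's own z axis and vertical below 0.08 rad))) and value of joint deck above 0.034 m and contact force between the fingers and pitcher below 0.1 N and contact force between the fingers and bowl below 0.1 N and linear speed of each of pitcher, bowl below 0.02 m/s and value of joint bolt above 0.04 m); the robot touches nothing.
It fails at once if the bolt is pushed over the deck before the deck has sunk below it (value of joint bolt above 0.018 m and value of joint deck below 0.033 m).
It fails at once if the pitcher or the bowl is banged on the crate (more than 30 N) (contact force between any of pitcher, bowl and crate above 30 N).
It fails at once if the pitcher or the bowl is let fall from more than about 25 mm (moves faster than 0.7 m/s with no finger on it) ((contact force between the fingers and pitcher below 0.1 N and linear speed of pitcher above 0.7 m/s) or (contact force between the fingers and bowl below 0.1 N and linear speed of bowl above 0.7 m/s)).
It fails at once if the pitcher or the bowl is tipped over (more than 0.6 rad) (angle between any of pitcher, bowl's own z axis and vertical above 0.6 rad).
It fails at once if a bystander is moved more than 40 mm (distance of any of cup_big, cup_small, bottle, glaze_jar from where it was at the start of the episode above 0.04 m).
It also fails if it takes over 72 s, if anything falls off the work surface, if the arm or the gripper's body presses on something with over 40 N, if the wrist force passes 120 N, or if a joint passes its speed limit or range.

ROBOT

A 6-joint arm with a two-finger parallel gripper is mounted at the origin on the work surface. World frame = base frame: x ahead of the robot, y to its left, z up, the work surface at z = 0. Lengths are in m, angles in degrees, forces in N, time in s.
With the tool pointing down it reaches from about 0.35 to 0.875 m from the base axis. Payload 4.2 kg.
Tool frame: the origin (TCP) lies at the very end of the fingers, on their centre line; the grasp point (between the pads) lies 19 mm behind it (r.grip_point_offset is the distance from the TCP to the grasp point, in m); z points along the fingers, y is the line along which they close (so a half turn about z gives the same grasp; the last joint's range is limited). The gripper opens to 87 mm and grips with 3 to 60 N. Pads are 19 mm wide; open, the fingers measure 117 mm over their backs; the gripper's body (75 mm by 190 mm) begins 51 mm behind the grasp point.
Start: joints at [-60.814, 22.042, 0.453, 0, -68.411, -14.817], TCP at [0.155, -0.605, 0.223] pointing down, gripper open.
Joint ranges: [-179.83, 179.83], [-69.29, 118.12], [-61.27, 80.66], [-181.25, 117.63], [-171.15, -9.14], [-177.46, 177.46]. Speed limits (degrees/s): [159.86, 159.86, 180, 180, 180, 180].

INTERFACE

Orientations are given as a 3x3 rotation matrix whose columns are the frame's x, y, z axes.
In Python, from station import r gives the robot as it stands.
- The arm moves only by the tool move_arm, never from a script. Its argument "series" is a list of rows, each a list of 3 entries, a list of its own where there are three numbers: the turn, a rotation vector about the tool's x, y, z as a fraction of full scale, then the shift along the tool's x, y, z as a fraction of full scale, then the opening, from 0 (shut) to 1 (fully open). A call has 1 to 12 rows; each row shifts and turns the commanded pose from where the row before left it, along the tool's axes as they then stand; what a row does not reach is not made up. Full scale, the value 1, is 0.5 m for a shift and 0.1 rad for a turn. A row lasts 1/10 s, in which the tool goes at most 50 mm and 8.59 degrees, less where a joint would pass 70% of its speed; a pose out of reach is approached as far as the arm can. A call with a number of a shift or a turn outside -1 to 1 is refused whole. A call with a gripper value outside its range is refused whole. The fingers move at their own pace and stop on an object; the grip force is fixed at half the most. Time passes only in rows, so rows that do not move let the fingers close. It gives the time, the measured TCP pose, the force, the opening and the grip force at its end, in the units of the state.
- r.sense(): the state, without advancing time (a new reading comes with each control period).
- r.capture(name): name is "scene" or "side" or "wrist"; returns a dict with "img" (400x640x3 uint8, red, green, blue), "fx", "fy", "cx", "cy" (pixels), "origin" and "orientation" of the camera in the world. Camera axes: x right, y up, looking along -z (the intrinsics and any distortion apply to the point x, -y, -z); pixel columns grow to the right and rows downward; lengths in m; the calibration is good to about 2 mm. A picture is of the moment at which its call begins. There is no depth.
- r.finish_job(): hands the job in; it is judged then, once.
Trained networks look in the newest picture that a camera, given by its name, has taken for a name from the list of things; names that differ only in an ending like _2 or _b are one class to them, and where a whole thing is asked for, a point or a joint stands for the part that bears it (a point fixed in the world has none). Each returns a list of dicts, best first, with "score" (0 to 1); they miss things now and then, are a little off and sometimes report something else, mostly with a low value. They report only what shows in the picture. A call takes as long as a camera call. They do not tell look-alikes from the thing itself.
- r.cut_out(target, camera): "pixels" (400x640 bool, what is visible of it) and "centre" ([column, row] in pixels, amid what is visible of it).
- r.pinpoint(target, camera): "centre" ([column, row] in pixels: a listed point, or the origin of a listed thing).
The state is a dict: "time_s": time; "joints": joint angles; "joint_velocities": joint speeds; "effort": joint torques, N m; "tcp_pos": TCP position; "ee_rot": TCP orientation; "wrist_force": force on the tool from outside, world axes, zero at the start; "moment": the same for the moment, N m; "gripper_width": opening from 0.0 (shut) to 1.0 (fully open); "gripper_force": force on a finger pad.
Only numpy, scipy, OpenCV 4.12 (cv2) and the standard library are available. Lean on these libraries where they do the work, as an engineer would, in place of code of your own. Each camera call takes 0.05 s, during which the arm holds its last target. There are 200 camera calls.

## Working session

There is one attempt and no reset: what is moved stays moved. The work goes in short steps, Python scripts to look and compute and a tool call to move; the robot and the scene stay as the last step left them, time stands still between calls to the robot, and variables do not carry over. Pictures are saved under pics/ and viewed, at most 10 in all, crops included, and the job is handed in when it is done.

Besides the shell and the picture viewer there is one more tool, called after ">>>" by a JSON object that holds its "name" and its "arguments". move_arm: Moves the arm, as the interface text tells. Its arguments: {"type":"object","properties":{"series":{"type":"array"}},"required":["series"]}

```bash
mkdir -p pics; ls; cat > h.py <<'E'
import numpy as np, cv2
from station import r
def ray(c,uv):
    d=np.array([(uv[0]-c['cx'])/c['fx'],-(uv[1]-c['cy'])/c['fy'],-1.])
    d=np.array(c['orientation'])@d
    return np.array(c['origin']),d/np.linalg.norm(d)
def tri(L):
    A=np.zeros((3,3));b=np.zeros(3)
    for o,d in L:
        P=np.eye(3)-np.outer(d,d);A+=P;b+=P@o
    x=np.linalg.solve(A,b)
    return x,[float(np.linalg.norm((np.eye(3)-np.outer(d,d))@(x-o))) for o,d in L]
def onz(c,uv,z):
    o,d=ray(c,uv);return o+d*(z-o[2])/d[2]
def proj(c,p):
    q=np.array(c['orientation']).T@(np.array(p)-c['origin'])
    return [c['cx']-c['fx']*q[0]/q[2],c['cy']+c['fy']*q[1]/q[2]]
E
python3 - <<'E'
from h import *
np.set_printoptions(precision=3,suppress=True)
C={n:r.capture(n) for n in('scene','side')}
print({k:v for k,v in C['scene'].items() if k!='img'})
for n in C: cv2.imwrite(f'pics/{n}0.png',C[n]['img'][...,::-1])
for t in ['crate','pitcher','bowl','deck_left','deck_right','bolt_knob','cup_big','cup_small','bottle','glaze_jar']:
    D={n:r.pinpoint(t,n) for n in C}
    for n in C:
        print(t,n,[(round(d['score'],2),np.round(d['centre'],1).tolist()) for d in D[n][:4]])
    if all(D.values()):
        print('   ',*tri([ray(C[n],D[n][0]['centre']) for n in C]))
s=r.sense();print(s['tcp_pos'],s['ee_rot'],s['time_s'],s['gripper_width'])
E
```

```text
pics
{'fx': 481.4439411795009, 'fy': 481.4439411795009, 'cx': 309.1261145605397, 'cy': 198.98244656934443, 'origin': array([ 1.166, -0.835,  1.094]), 'orientation': array([[ 0.792, -0.416,  0.447],
       [ 0.611,  0.527, -0.591],
       [ 0.011,  0.741,  0.671]])}
crate scene [(0.88, [311.4, 249.6]), (0.69, [273.9, 199.7])]
crate side [(0.69, [300.6, 219.6])]
    [ 0.589 -0.047  0.002] [0.005847424118529802, 0.0058474241185299414]
pitcher scene [(0.59, [217.6, 309.5])]
pitcher side [(0.78, [359.0, 174.1]), (0.21, [313.6, 166.6])]
    [ 0.518 -0.38   0.009] [0.0018739910218533479, 0.0018739910218532416]
bowl scene [(0.91, [332.3, 138.9]), (0.83, [359.7, 166.5])]
bowl side [(0.64, [326.3, 383.0]), (0.56, [268.9, 336.8])]
    [0.301 0.453 0.009] [0.00015592271039204834, 0.00015592271039212744]
deck_left scene [(0.74, [325.7, 205.7]), (0.65, [265.4, 343.3])]
deck_left side [(0.72, [292.9, 200.3])]
    [0.579 0.029 0.123] [0.0032707028811476404, 0.0032707028811475867]
deck_right scene [(0.89, [302.6, 237.6])]
deck_right side [(0.82, [308.1, 170.5]), (0.67, [343.3, 184.2]), (0.29, [300.7,
[... 306 characters left out ...]
298.5])]
    [ 0.684  0.36  -0.002] [0.002610129830352793, 0.002610129830352912]
cup_small scene [(0.93, [310.4, 184.5]), (0.27, [215.9, 313.9])]
cup_small side [(0.83, [328.3, 285.7])]
    [0.401 0.189 0.004] [0.0035148813551529557, 0.003514881355153124]
bottle scene [(0.68, [241.2, 248.5])]
bottle side [(0.57, [368.7, 208.2])]
    [ 0.417 -0.182  0.009] [0.001504350822482626, 0.0015043508224825174]
glaze_jar scene [(0.74, [266.9, 342.5])]
glaze_jar side [(0.77, [314.0, 164.8]), (0.47, [329.1, 282.0])]
    [ 0.692 -0.373  0.012] [0.0015502569127848291, 0.001550256912784941]
[ 0.155 -0.605  0.223] [[-0.969 -0.248 -0.   ]
 [-0.248  0.969 -0.   ]
 [ 0.    -0.    -1.   ]] 1.1 0.9992041832924664
```

View pics/scene0.png

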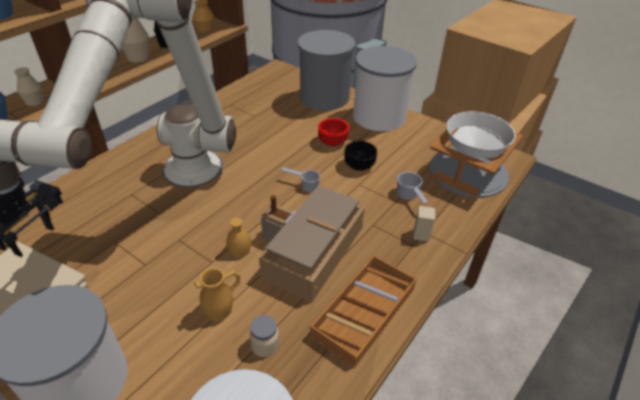

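View pics/side0.png

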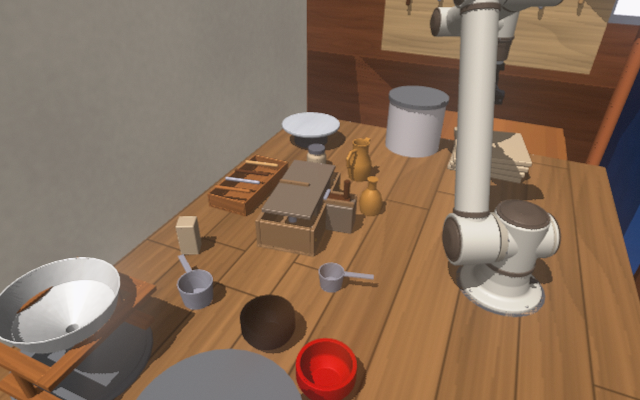

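Scene view: red bowl at (334,131), black bowl at (360,155), pitcher with a handle at (217,293), and handleless bottle at (239,240). The crate is at (311,235) with its bolt knob at (273,203). Side view: black bowl (268,323), red bowl (327,370), pitcher (360,160), bottle (371,197). The black bowl and the handled pitcher fit the description, so I'm confirming them in one crop.

```bash
python3 - <<'E'
from h import *
np.set_printoptions(precision=3,suppress=True)
C={n:r.capture(n) for n in('scene','side')}
print('bowl',tri([ray(C['scene'],[359.7,166.5]),ray(C['side'],[268.9,336.8])]))
for n in C:
    for d in r.cut_out('bowl',n)[:3]:
        p=d['pixels']; ys,xs=np.nonzero(p); print(n,d['score'],d['centre'],xs.min(),xs.max(),ys.min(),ys.max(),C[n]['img'][p].mean(0))
    for d in r.cut_out('pitcher',n)[:2]:
        p=d['pixels']; ys,xs=np.nonzero(p); print('pit',n,d['score'],d['centre'],xs.min(),xs.max(),ys.min(),ys.max())
# pitcher handle yaw: render check overlays
S=C['scene']['img'][...,::-1];T=C['side']['img'][...,::-1]
k=lambda im,x,y,w,h:cv2.resize(im[y:y+h,x:x+w],(390,290),interpolation=cv2.INTER_CUBIC)
cv2.imwrite('pics/crop1.png',np.vstack([np.hstack([k(S,185,250,78,58+20),k(T,335,125,60,60)]),np.hstack([k(S,305,110,90,67),k(T,230,280,140,104)])]))
E
```

```text
bowl (array([ 0.47 ,  0.389, -0.005]), [0.0012613632830236656, 0.001261363283023613])
scene 0.79 [360.6, 155.1] 343 377 140 170 [24.835 20.14  17.328]
scene 0.57 [332.2, 127.3] 317 349 118 145 [122.765  23.125  18.378]
scene 0.39 [311.5, 226.5] 267 357 187 268 [136.008 119.557 103.883]
pit scene 0.95 [215.0, 292.8] 194 240 267 320
side 0.9 [325.5, 366.8] 296 356 338 399 [171.359  33.379  23.857]
side 0.67 [268.1, 322.8] 240 294 294 349 [60.815 43.69  33.136]
pit side 0.59 [358.5, 155.8] 348 371 139 180
```

View pics/crop1.png

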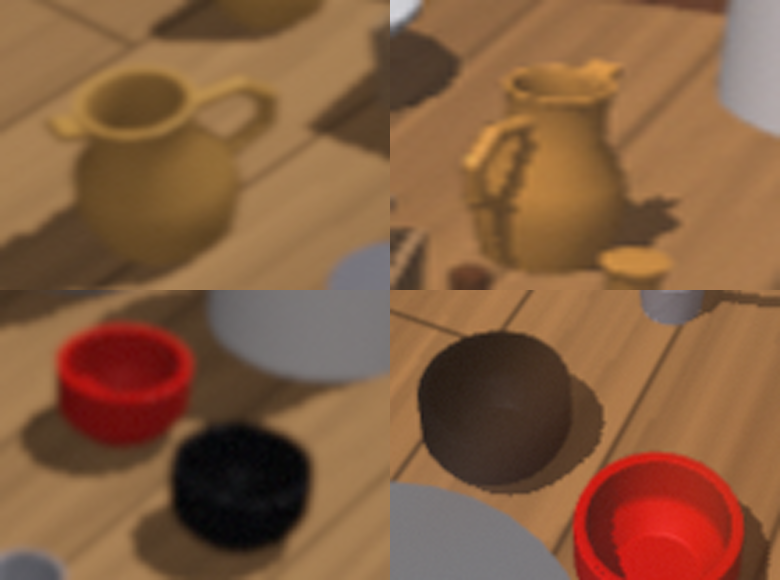

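Top row of the crop: the pitcher has a loop handle and a spout. Bottom row: the red look-alike is left of the black bowl in the scene view and right of it in the side view. The black bowl is the target.

```bash
cat >> h.py <<'E'
np.set_printoptions(precision=3,suppress=True)
def go(target,yaw=None):
    """remaining shift in tool axes (fractions of full scale), and turn about tool z"""
    s=r.sense();R=np.array(s['ee_rot']);p=np.array(s['tcp_pos'])
    print('t',round(s['time_s'],2),'tcp',p,'w',round(s['gripper_width'],3),'gf',s['gripper_force'],'F',np.array(s['wrist_force']),'y-axis',R[:,1],'z',R[:,2])
    print('shift total/0.5:',R.T@(np.array(target)-p)/.5)
E
python3 - <<'E'
from h import *
C={n:r.capture(n) for n in('scene','side')}
print('handle',tri([ray(C['scene'],[239.5,277]),ray(C['side'],[347,160])]))
print('spout',tri([ray(C['scene'],[196,283.6]),ray(C['side'],[370,139])]))
c=C['scene']
print('bins near base',onz(c,[382,128],0),onz(c,[355,118],0),onz(c,[325,106],0))
print('scale',onz(c,[470,188],0), 'box',onz(c,[424,240],0))
# knob from images
print('knob',tri([ray(c,[272.5,197]),ray(C['side'],[347,181])]))
go([0.45,-0.38,0.36])
go([0.45,0.30,0.36])
w=r.capture('wrist');cv2.imwrite('pics/w0.png',w['img'][...,::-1])
R=np.array(r.sense()['ee_rot'])
print(R.T@(np.array(w['origin'])-r.sense()['tcp_pos']),R.T@w['orientation'],w['fx'])
E
```

```text
handle (array([ 0.543, -0.31 ,  0.096]), [0.001030023394779495, 0.0010300233947795996])
spout (array([ 0.498, -0.414,  0.139]), [0.002465969509910059, 0.0024659695099100757])
bins near base [0.407 0.651 0.   ] [0.281 0.645 0.   ] [0.127 0.643 0.   ]
scale [0.843 0.522 0.   ] box [0.833 0.2   0.   ]
knob (array([ 0.457, -0.072,  0.161]), [0.0006835423835056085, 0.0006835423835056719])
t 1.5 tcp [ 0.155 -0.605  0.223] w 1.002 gf 0.0 F [-0.481  0.097  0.207] y-axis [-0.248  0.969 -0.   ] z [-0. -0. -1.]
shift total/0.5: [-0.683  0.29  -0.275]
t 1.5 tcp [ 0.155 -0.605  0.223] w 1.002 gf 0.0 F [-0.481  0.097  0.207] y-axis [-0.248  0.969 -0.   ] z [-0. -0. -1.]
shift total/0.5: [-1.021  1.608 -0.275]
[ 0.069 -0.001 -0.161] [[ 0.     0.968  0.252]
 [ 1.    -0.    -0.   ]
 [-0.     0.252 -0.968]] 288.20041657195975
```

>>> {"name": "move_arm", "arguments": {"series": [[[0,0,0],[-0.04,0.015,-0.06],1],[[0,0,0],[-0.07,0.03,-0.05],1],[[0,0,0],[-0.07,0.03,-0.04],1],[[0,0,0],[-0.07,0.03,-0.03],1],[[0,0,0],[-0.07,0.03,-0.03],1],[[0,0,0],[-0.07,0.03,-0.03],1],[[0,0,0],[-0.07,0.03,-0.03],1],[[0,0,0],[-0.07,0.03,0],1],[[0,0,0],[-0.07,0.03,0],1],[[0,0,0],[-0.07,0.03,0],1],[[0,0,0],[-0.01,0.005,0],1],[[0,0,0],[0,0,0],1]]}}

```text
time_s: 2.75
tcp_pos: [0.4492, -0.3798, 0.3573]
ee_rot: [[-0.968, -0.25, -0.001], [-0.25, 0.968, 0.0], [0.0, 0.0, -1.0]]
wrist_force: [0.3, -0.6, -0.1]
gripper_width: 1.0
gripper_force: 0.0
```

```bash
python3 - <<'E'
from h import *
w=r.capture('wrist');cv2.imwrite('pics/w1.png',w['img'][...,::-1])
print(r.pinpoint('pitcher','wrist')[:2])
print('proj origin',proj(w,[.518,-.38,0]),proj(w,[.518,-.38,.14]))
go([0.47,0.30,0.36])
E
```

```text
[{'centre': [316.5, 196.3], 'score': 0.64}]
proj origin [np.float64(314.6249246391449), np.float64(200.16947184260488)] [np.float64(311.6417918663841), np.float64(225.61835428730876)]
t 2.85 tcp [ 0.448 -0.381  0.358] w 1.006 gf 0.0 F [-0.456 -1.055  0.729] y-axis [-0.248  0.969 -0.   ] z [-0. -0. -1.]
shift total/0.5: [-0.38   1.308 -0.005]
```

View pics/w1.png

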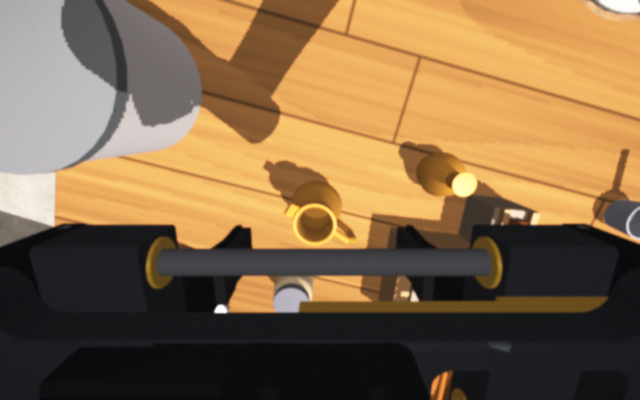

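Wrist view: pitcher rim centre at about (317,222), handle tip near (352,240), spout at (290,211), bottle at (445,175). I'll refine the pitcher from these and go on to the bowl.

```bash
python3 - <<'E'
from h import *
w=r.capture('wrist')
a=onz(w,[316.5,222.5],.14);h=onz(w,[352,240],.11);s=onz(w,[290,211],.137)
for v in(a,h,s):print(v)
d=h-s;print('yaw',np.degrees(np.arctan2(d[1],d[0])))
go([0.47,0.28,0.36])
E
```

```text
[ 0.511 -0.376  0.14 ]
[ 0.535 -0.315  0.11 ]
[ 0.505 -0.415  0.137]
yaw 73.23135894351738
t 2.9 tcp [ 0.448 -0.381  0.358] w 1.0 gf 0.0 F [0.825 0.323 0.176] y-axis [-0.247  0.969 -0.   ] z [-0. -0. -1.]
shift total/0.5: [-0.37   1.27  -0.005]
```

>>> {"name": "move_arm", "arguments": {"series": [[[0,0,0],[-0.03,0.09,0],1],[[0,0,0],[-0.03,0.09,0],1],[[0,0,0],[-0.03,0.09,0],1],[[0,0,0],[-0.03,0.09,0],1],[[0,0,0],[-0.03,0.09,0],1],[[0,0,0],[-0.03,0.09,0],1],[[0,0,0],[-0.03,0.09,0],1],[[0,0,0],[-0.03,0.09,0],1],[[0,0,0],[-0.03,0.09,0],1],[[0,0,0],[-0.03,0.09,0],1],[[0,0,0],[-0.03,0.09,0],1],[[0,0,0],[-0.03,0.09,0],1]]}}

```text
time_s: 4.1
tcp_pos: [0.4889, 0.1877, 0.3582]
ee_rot: [[-0.969, -0.246, 0.001], [-0.246, 0.969, 0.0], [-0.001, 0.0, -1.0]]
wrist_force: [0.2, -0.6, -0.3]
gripper_width: 0.999
gripper_force: 0.0
```

```bash
python3 - <<'E'
from h import *
w=r.capture('wrist');cv2.imwrite('pics/w2.png',w['img'][...,::-1])
print(r.pinpoint('bowl','wrist')[:3])
for d in r.cut_out('bowl','wrist')[:3]:
    p=d['pixels'];ys,xs=np.nonzero(p);print(d['score'],d['centre'],xs.min(),xs.max(),ys.min(),ys.max(),w['img'][p].mean(0))
print('proj',proj(w,[.47,.389,0]),proj(w,[.47,.389,.07]))
go([0.47,0.33,0.25])
E
```

```text
[{'centre': [494.4, 94.8], 'score': 0.98}, {'centre': [431.1, 182.1], 'score': 0.92}]
0.97 [517.5, 91.0] 473 568 48 133 [183.12   25.734  18.755]
0.78 [444.0, 184.6] 406 486 147 222 [53.603 48.17  45.903]
proj [np.float64(433.0299833651106), np.float64(181.1738963252217)] [np.float64(449.15574754346017), np.float64(189.518774902731)]
t 4.25 tcp [0.489 0.188 0.357] w 0.999 gf 0.0 F [-0.078 -1.053  0.07 ] y-axis [-0.25   0.968 -0.   ] z [-0.001 -0.001 -1.   ]
shift total/0.5: [-0.034  0.284  0.214]
```

View pics/w2.png

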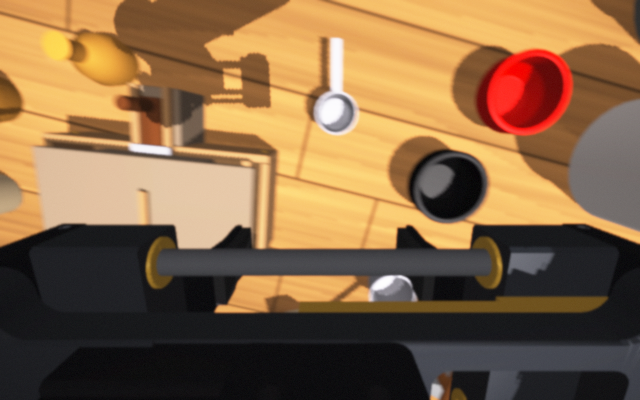

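Wrist view: black bowl rim centre near (450,186), red bowl at (525,92), small cup at (335,110). The crate's deck corner is at (257,163), the batten's front end near (142,190), and the knob top near (122,103).

```bash
python3 - <<'E'
from h import *
w=r.capture('wrist')
b=onz(w,[449.5,186],.07);print('bowl',b)
R=np.array(r.sense()['ee_rot']);y=R[:,1]
for k,p,z in[('corner L',[255,163],.125),('corner R',[35,147],.125),('batten',[143,190],.133),('knobtop',[121,103],.162)]:print(k,onz(w,p,z))
for t in('deck_left','deck_right','bolt_knob','crate'):print(t,[(d['score'],d['centre'],onz(w,d['centre'],{'bolt_knob':.162,'crate':0}.get(t,.125))) for d in r.pinpoint(t,'wrist')[:2]])
g=b-.0555*y;print('grasp',g)
go([g[0],g[1],.12])
E
```

```text
bowl [0.463 0.387 0.07 ]
corner L [0.495 0.092 0.125]
corner R [ 0.548 -0.199  0.125]
batten [ 0.568 -0.048  0.133]
knobtop [ 0.458 -0.067  0.162]
deck_left []
deck_right [(0.76, [87.4, 202.1], array([ 0.608, -0.127,  0.125]))]
bolt_knob [(0.95, [117.2, 98.3], array([ 0.454, -0.071,  0.162]))]
crate [(0.8, [181.9, 184.6], array([ 0.59 , -0.055,  0.   ]))]
grasp [0.477 0.333 0.07 ]
t 4.5 tcp [0.489 0.186 0.358] w 1.005 gf 0.0 F [-0.369  0.2   -0.082] y-axis [-0.246  0.969  0.   ] z [ 0.001  0.    -1.   ]
shift total/0.5: [-0.049  0.292  0.476]
```

>>> {"name": "move_arm", "arguments": {"series": [[[0,0,0],[-0.014,0.073,0.03],0.5],[[0,0,0],[-0.014,0.073,0.03],0.5],[[0,0,0],[-0.014,0.073,0.03],0.5],[[0,0,0],[-0.014,0.072,0.03],0.5],[[0,0,0],[0,0,0.07],0.5],[[0,0,0],[0,0,0.07],0.5],[[0,0,0],[0,0,0.07],0.5],[[0,0,0],[0,0,0.07],0.5],[[0,0,0],[0,0,0.04],0.5],[[0,0,0],[0,0,0],0.5],[[0,0,0],[0,0,0],0.5]]}}

```text
time_s: 5.6
tcp_pos: [0.4808, 0.3346, 0.1385]
ee_rot: [[-0.969, -0.247, 0.001], [-0.247, 0.969, 0.0], [-0.001, 0.0, -1.0]]
wrist_force: [0.4, 0.1, 0.7]
gripper_width: 0.5
gripper_force: 0.0
```

```bash
python3 - <<'E'
from h import *
C={n:r.capture(n) for n in('scene','side')}
A=C['scene']['img'][95:215,275:435,::-1];B=C['side']['img'][230:400,170:396,::-1]
cv2.imwrite('pics/c3.png',np.hstack([cv2.resize(A,(400,300),interpolation=cv2.INTER_CUBIC),cv2.resize(B,(400,300),interpolation=cv2.INTER_CUBIC)]))
go([0.481,.334,.036])
E
```

```text
t 5.7 tcp [0.481 0.336 0.14 ] w 0.499 gf 0.0 F [-0.801 -0.171  0.65 ] y-axis [-0.248  0.969  0.002] z [ 0.003  0.003 -1.   ]
shift total/0.5: [ 0.002 -0.003  0.207]
```

View pics/c3.png

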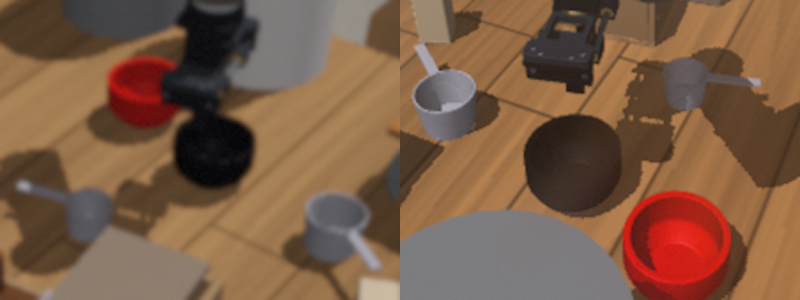

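The crops show the open gripper over the near (-y) rim of the black bowl, clear of the red bowl and the cups. I'm descending and closing.

>>> {"name": "move_arm", "arguments": {"series": [[[0,0,0],[0,0,0.05],0.5],[[0,0,0],[0,0,0.04],0.5],[[0,0,0],[0,0,0.04],0.5],[[0,0,0],[0,0,0.04],0.5],[[0,0,0],[0,0,0.03],0.5],[[0,0,0],[0,0,0],0.5],[[0,0,0],[0,0,0],0.4],[[0,0,0],[0,0,0],0.3],[[0,0,0],[0,0,0],0.2],[[0,0,0],[0,0,0],0],[[0,0,0],[0,0,0],0],[[0,0,0],[0,0,0],0]]}}

```text
time_s: 6.9
tcp_pos: [0.4799, 0.3355, 0.038]
ee_rot: [[-0.969, -0.249, 0.0], [-0.249, 0.969, 0.001], [-0.0, 0.001, -1.0]]
wrist_force: [-2.0, 1.0, 2.9]
gripper_width: 0.117
gripper_force: 28.7
```

>>> {"name": "move_arm", "arguments": {"series": [[[0,0,0],[0,0,0],0],[[0,0,0],[0,0,0],0],[[0,0,0],[0,0,-0.01],0],[[0,0,0],[0,0,-0.02],0],[[0,0,0],[0,0,-0.03],0],[[0,0,0],[0,0,0],0]]}}

```text
time_s: 7.5
tcp_pos: [0.4809, 0.3357, 0.0693]
ee_rot: [[-0.969, -0.248, 0.003], [-0.248, 0.969, 0.002], [-0.003, 0.002, -1.0]]
wrist_force: [0.2, -0.2, -2.8]
gripper_width: 0.114
gripper_force: 29.1
```

```bash
python3 - <<'E'
from h import *
C={n:r.capture(n) for n in('scene','side')}
A=C['scene']['img'][95:215,275:435,::-1];B=C['side']['img'][230:400,170:396,::-1]
cv2.imwrite('pics/c4.png',np.hstack([cv2.resize(A,(400,300),interpolation=cv2.INTER_CUBIC),cv2.resize(B,(400,300),interpolation=cv2.INTER_CUBIC)]))
go([0.593,-.022,.26])
E
```

```text
t 7.6 tcp [0.48  0.335 0.067] w 0.119 gf 29.13218884125172 F [-0.481 -1.089 -5.337] y-axis [-0.248  0.969  0.   ] z [-0. -0. -1.]
shift total/0.5: [-0.043 -0.747 -0.385]
```

View pics/c4.png

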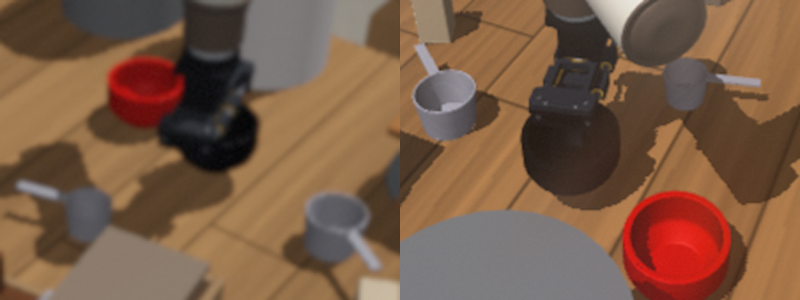

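The bowl is held: lifted 30 mm, about 5 N of load, grip width 10 mm. I'm carrying it up and over to the left bay.

>>> {"name": "move_arm", "arguments": {"series": [[[0,0,0],[0,0,-0.04],0],[[0,0,0],[0,0,-0.07],0],[[0,0,0],[0,0,-0.07],0],[[0,0,0],[0,0,-0.07],0],[[0,0,0],[0,-0.03,-0.07],0],[[0,0,0],[-0.004,-0.06,-0.05],0],[[0,0,0],[-0.004,-0.07,-0.02],0],[[0,0,0],[-0.005,-0.08,0],0],[[0,0,0],[-0.005,-0.08,0],0],[[0,0,0],[-0.005,-0.08,0],0],[[0,0,0],[-0.005,-0.08,0],0],[[0,0,0],[-0.005,-0.08,0],0]]}}

```text
time_s: 8.8
tcp_pos: [0.5649, 0.0663, 0.2612]
ee_rot: [[-0.969, -0.248, -0.002], [-0.248, 0.969, -0.0], [0.002, 0.0, -1.0]]
wrist_force: [1.6, 0.4, -3.2]
gripper_width: 0.118
gripper_force: 29.6
```

>>> {"name": "move_arm", "arguments": {"series": [[[0,0,0],[-0.005,-0.08,0],0],[[0,0,0],[-0.005,-0.06,0],0],[[0,0,0],[0,-0.03,0],0],[[0,0,0],[0,-0.01,0],0],[[0,0,0],[0,0,0],0],[[0,0,0],[0,0,0],0]]}}

```text
time_s: 9.4
tcp_pos: [0.5922, -0.017, 0.2623]
ee_rot: [[-0.968, -0.249, -0.001], [-0.249, 0.968, 0.0], [0.0, 0.0, -1.0]]
wrist_force: [-0.1, -0.2, -4.0]
gripper_width: 0.115
gripper_force: 29.6
```

```bash
python3 - <<'E'
from h import *
C={n:r.capture(n) for n in('scene','side','wrist')}
go([0.593,-.022,.175])
D={}
for n in C:
    L=r.pinpoint('bowl',n)
    for d in L[:3]: print(n,d)
    L=r.cut_out('bowl',n)
    for d in L[:3]:
        p=d['pixels'];ys,xs=np.nonzero(p);print(n,d['score'],d['centre'],xs.min(),xs.max(),ys.min(),ys.max(),C[n]['img'][p].mean(0))
A=C['scene']['img'][130:280,240:440,::-1];B=C['side']['img'][130:280,220:420,::-1]
cv2.imwrite('pics/c5.png',np.hstack([cv2.resize(A,(400,300),interpolation=cv2.INTER_CUBIC),cv2.resize(B,(400,300),interpolation=cv2.INTER_CUBIC)]))
E
```

```text
t 9.55 tcp [ 0.592 -0.017  0.263] w 0.119 gf 29.581575162587797 F [-0.046 -0.149 -4.16 ] y-axis [-0.25   0.968  0.   ] z [ 0.  0. -1.]
shift total/0.5: [ 0.001 -0.01   0.175]
scene {'centre': [332.0, 177.3], 'score': 0.59}
scene 0.82 [343.3, 169.7] 323 353 149 185 [24.278 20.134 17.73 ]
scene 0.55 [343.8, 122.4] 341 348 120 127 [132.756  26.4    21.4  ]
side {'centre': [325.3, 384.9], 'score': 0.69}
side {'centre': [291.3, 165.2], 'score': 0.59}
side 0.95 [288.4, 155.4] 268 313 138 175 [41.692 34.901 31.086]
side 0.94 [327.0, 370.0] 295 356 339 399 [180.275  38.569  27.142]
wrist {'centre': [397.5, 226.2], 'score': 0.89}
wrist 0.73 [452.4, 209.1] 315 551 145 311 [36.945 34.426 34.447]
```

View pics/c5.png

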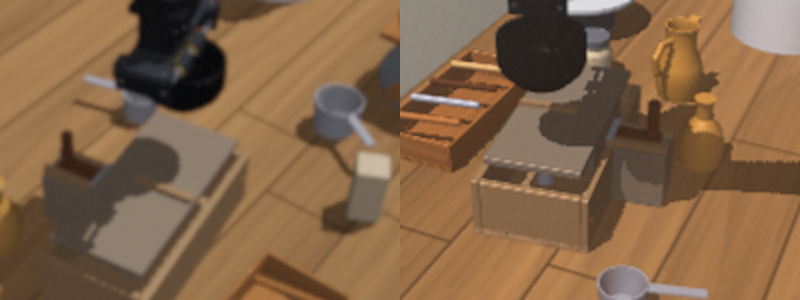

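The bowl hangs level over the left bay, with the deck and the batten below it. I'll check the bowl's triangulated origin before lowering.

```bash
python3 - <<'E'
from h import *
C={n:r.capture(n) for n in('scene','side')}
print('bowl',tri([ray(C['scene'],[332,177.3]),ray(C['side'],[291.3,165.2])]))
p=[.579,.037,.225]
print([proj(C[n],p) for n in C])
for n in C:
  for t in('deck_left','deck_right'): print(n,t,[d['centre'] for d in r.pinpoint(t,n)[:1]])
E
```

```text
bowl (array([0.586, 0.032, 0.235]), [0.0027456256310958013, 0.0027456256310958668])
[[np.float64(329.8308771000808), np.float64(177.8957819486337)], [np.float64(291.96785342431787), np.float64(169.90769019595282)]]
scene deck_left [[326.5, 207.2]]
scene deck_right [[300.3, 240.3]]
side deck_left [[294.2, 200.9]]
side deck_right [[310.8, 172.0]]
```

>>> {"name": "move_arm", "arguments": {"series": [[[0,0,0],[0,-0.01,0.03],0],[[0,0,0],[0,0,0.05],0],[[0,0,0],[0,0,0.05],0],[[0,0,0],[0,0,0.03],0],[[0,0,0],[0,0,0.01],0],[[0,0,0],[0,0,0.01],0],[[0,0,0],[0,0,0.01],0],[[0,0,0],[0,0,0.01],0],[[0,0,0],[0,0,0.01],0],[[0,0,0],[0,0,0.01],0],[[0,0,0],[0,0,0],0],[[0,0,0],[0,0,0],0]]}}

```text
time_s: 11.35
tcp_pos: [0.5942, -0.0229, 0.153]
ee_rot: [[-0.969, -0.248, 0.001], [-0.248, 0.969, -0.0], [-0.001, -0.0, -1.0]]
wrist_force: [1.3, -1.2, -1.8]
gripper_width: 0.12
gripper_force: 29.6
```

```bash
python3 - <<'E'
from h import *
go([0.593,-.022,.144])
E
```

```text
t 11.35 tcp [ 0.594 -0.023  0.153] w 0.12 gf 29.598641289642273 F [ 1.332 -1.231 -1.769] y-axis [-0.248  0.969 -0.   ] z [ 0.001 -0.    -1.   ]
shift total/0.5: [0.002 0.002 0.018]
```

>>> {"name": "move_arm", "arguments": {"series": [[[0,0,0],[0,0,0.005],0],[[0,0,0],[0,0,0.005],0],[[0,0,0],[0,0,0.005],0],[[0,0,0],[0,0,0.005],0],[[0,0,0],[0,0,0],0],[[0,0,0],[0,0,0],0]]}}

```text
time_s: 11.95
tcp_pos: [0.5941, -0.0229, 0.1427]
ee_rot: [[-0.969, -0.248, 0.001], [-0.248, 0.969, -0.0], [-0.001, -0.0, -1.0]]
wrist_force: [1.7, -2.6, 0.5]
gripper_width: 0.116
gripper_force: 29.7
```

```bash
python3 - <<'E'
from h import *
go([0.593,-.022,.144])
C={n:r.capture(n) for n in('scene','side')}
go([0.593,-.022,.144])
A=C['scene']['img'][130:280,240:440,::-1];B=C['side']['img'][130:280,220:420,::-1]
cv2.imwrite('pics/c6.png',np.hstack([cv2.resize(A,(400,300),interpolation=cv2.INTER_CUBIC),cv2.resize(B,(400,300),interpolation=cv2.INTER_CUBIC)]))
E
```

```text
t 11.95 tcp [ 0.594 -0.023  0.143] w 0.116 gf 29.650438951609033 F [ 1.734 -2.621  0.469] y-axis [-0.248  0.969 -0.   ] z [ 0.001 -0.    -1.   ]
shift total/0.5: [ 0.002  0.002 -0.003]
t 12.05 tcp [ 0.594 -0.023  0.143] w 0.119 gf 29.65351131009271 F [ 1.554 -1.633  0.679] y-axis [-0.248  0.969 -0.   ] z [ 0.001 -0.    -1.   ]
shift total/0.5: [ 0.002  0.002 -0.002]
```

>>> {"name": "move_arm", "arguments": {"series": [[[0,0,0],[0,0,0],0.15],[[0,0,0],[0,0,0],0.2],[[0,0,0],[0,0,0],0.3],[[0,0,0],[0,0,0],0.4],[[0,0,0],[0,0,0],0.45],[[0,0,0],[0,0,-0.02],0.45],[[0,0,0],[0,0,-0.06],0.45],[[0,0,0],[0,0,-0.08],0.45],[[0,0,0],[0,0,-0.09],0.45],[[0,0,0],[0,0,-0.09],0.45],[[0,0,0],[0,0,-0.06],1],[[0,0,0],[0,0,0],1]]}}

```text
time_s: 13.25
tcp_pos: [0.5956, -0.0231, 0.3495]
ee_rot: [[-0.969, -0.248, 0.012], [-0.248, 0.969, 0.001], [-0.012, -0.002, -1.0]]
wrist_force: [0.2, -0.1, 0.2]
gripper_width: 0.553
gripper_force: 0.0
```

```bash
python3 - <<'E'
from h import *
C={n:r.capture(n) for n in('scene','side')}
A=C['scene']['img'][130:280,240:440,::-1];B=C['side']['img'][130:280,220:420,::-1]
cv2.imwrite('pics/c7.png',np.hstack([cv2.resize(A,(400,300),interpolation=cv2.INTER_CUBIC),cv2.resize(B,(400,300),interpolation=cv2.INTER_CUBIC)]))
D={n:[d['centre'] for d in r.pinpoint('bowl',n)] for n in C};print(D)
for t in('deck_left','deck_right'):
    P=[r.pinpoint(t,n) for n in C]
    if all(P): print(t,tri([ray(C[n],p[0]['centre']) for n,p in zip(C,P)]))
for a in D['scene'][:2]:
  for b in D['side'][:2]:print(tri([ray(C['scene'],a),ray(C['side'],b)]))
go([.45,-.38,.36])
print(r.sense()['joints'])
E
```

```text
{'scene': [[331.7, 209.0], [329.7, 137.0], [240.4, 247.4]], 'side': [[294.4, 203.7], [323.1, 384.6]]}
deck_left (array([0.572, 0.027, 0.108]), [0.0033402243717028345, 0.003340224371702769])
deck_right (array([ 0.61 , -0.134,  0.109]), [0.0016027395723071773, 0.0016027395723069784])
(array([0.584, 0.034, 0.111]), [0.007851953310620233, 0.007851953310620339])
(array([ 0.378,  0.325, -0.222]), [0.01963813703739565, 0.019638137037395552])
(array([0.483, 0.19 , 0.237]), [0.012609030305553435, 0.012609030305553454])
(array([0.297, 0.456, 0.013]), [0.008893018483331894, 0.008893018483331934])
t 13.65 tcp [ 0.593 -0.023  0.341] w 0.913 gf 0.0 F [ 0.131 -0.316 -0.183] y-axis [-0.248  0.969  0.   ] z [-0.002 -0.    -1.   ]
shift total/0.5: [ 0.455 -0.621 -0.036]
[ 13.397  15.893   8.253  -0.008 -82.498 -89.028]
```

View pics/c7.png

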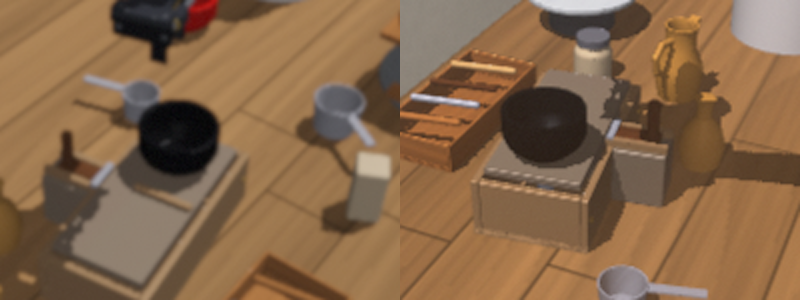

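The bowl stands level in the left bay and is released; the deck has sunk about 17 mm. Next is the pitcher.

>>> {"name": "move_arm", "arguments": {"series": [[[0,0,0],[0.035,-0.07,0],1],[[0,0,0],[0.035,-0.07,0],1],[[0,0,0],[0.035,-0.07,0],1],[[0,0,0],[0.035,-0.07,0],1],[[0,0,0],[0.035,-0.07,0],1],[[0,0,0],[0.035,-0.07,0],1],[[0,0,0],[0.035,-0.07,0],1],[[0,0,0],[0.035,-0.07,0],1],[[0,0,0],[0.035,-0.07,0],1],[[0,0,0],[0.01,-0.02,0],1]]}}

```text
time_s: 14.65
tcp_pos: [0.5157, -0.3811, 0.3412]
ee_rot: [[-0.97, -0.245, -0.002], [-0.245, 0.97, 0.0], [0.002, 0.001, -1.0]]
wrist_force: [0.3, -0.1, 0.1]
gripper_width: 1.004
gripper_force: 0.0
```

>>> {"name": "move_arm", "arguments": {"series": [[[0,0,-0.97],[0,0,0],1],[[0,0,-0.97],[0,0,0],1],[[0,0,-0.97],[0,0,0],1],[[0,0,-0.97],[0,0,0],1],[[0,0,-0.97],[0,0,0],1],[[0,0,-0.97],[0,0,0],1],[[0,0,-0.97],[0,0,0],1],[[0,0,-0.97],[0,0,0],1],[[0,0,-0.97],[0,0,0],1],[[0,0,-0.97],[0,0,0],1],[[0,0,0],[0,0,0],1]]}}

```text
time_s: 15.75
tcp_pos: [0.5172, -0.3774, 0.3421]
ee_rot: [[-0.342, -0.94, -0.001], [-0.94, 0.342, 0.001], [-0.0, 0.001, -1.0]]
wrist_force: [-0.9, 0.1, 0.0]
gripper_width: 0.997
gripper_force: 0.0
```

```bash
python3 - <<'E'
from h import *
w=r.capture('wrist');cv2.imwrite('pics/w8.png',w['img'][...,::-1])
C={n:r.capture(n) for n in('scene','side')};C['wrist']=w
P={n:r.pinpoint('pitcher',n) for n in C}
for n in P:print(n,[(d['score'],d['centre']) for d in P[n]][:2])
for d in r.cut_out('pitcher','wrist')[:1]:
    p=d['pixels'];ys,xs=np.nonzero(p);print(d['score'],d['centre'],xs.min(),xs.max(),ys.min(),ys.max())
for v in([.515,-.378,.14],[.515,-.378,0]):print(proj(w,v))
L=[ray(C[n],P[n][0]['centre']) for n in C if P[n]];print(tri(L))
go([.515,-.378,.093])
E
```

```text
scene [(0.71, [218.1, 306.7])]
side [(0.74, [358.3, 174.9])]
wrist [(0.6, [323.3, 160.0])]
[np.float64(325.0284283702185), np.float64(179.88015046791676)]
[np.float64(324.5663598579586), np.float64(165.07001128475656)]
(array([ 0.516, -0.38 ,  0.009]), [0.007097333745181873, 0.003217158248744282, 0.008600373232139686])
t 16.1 tcp [ 0.517 -0.378  0.342] w 1.0 gf 0.0 F [ 0.815 -0.658 -0.189] y-axis [-0.939  0.343  0.   ] z [-0.  0. -1.]
shift total/0.5: [0.002 0.004 0.499]
```

Three views agree on the pitcher within 3 mm along the closing line. I'm descending.

>>> {"name": "move_arm", "arguments": {"series": [[[0,0,0],[0,0,0.04],1],[[0,0,0],[0,0,0.08],1],[[0,0,0],[0,0,0.08],1],[[0,0,0],[0,0,0.08],1],[[0,0,0],[0,0,0.06],1],[[0,0,0],[0,0,0.04],1],[[0,0,0],[0,0,0.03],1],[[0,0,0],[0,0,0.03],1],[[0,0,0],[0,0,0.03],1],[[0,0,0],[0,0,0.03],1],[[0,0,0],[0,0,0],1],[[0,0,0],[0,0,0],1]]}}

```text
time_s: 17.3
tcp_pos: [0.5172, -0.3782, 0.0928]
ee_rot: [[-0.343, -0.939, -0.0], [-0.939, 0.343, -0.0], [0.0, 0.0, -1.0]]
wrist_force: [-0.3, 0.6, 0.4]
gripper_width: 1.001
gripper_force: 0.0
```

>>> {"name": "move_arm", "arguments": {"series": [[[0,0,0],[0,0,0],0.9],[[0,0,0],[0,0,0],0.8],[[0,0,0],[0,0,0],0.7],[[0,0,0],[0,0,0],0.6],[[0,0,0],[0,0,0],0.4],[[0,0,0],[0,0,0],0.2],[[0,0,0],[0,0,0],0],[[0,0,0],[0,0,0],0],[[0,0,0],[0,0,0],0]]}}

```text
time_s: 18.2
tcp_pos: [0.5167, -0.378, 0.0929]
ee_rot: [[-0.343, -0.939, -0.001], [-0.939, 0.343, -0.0], [0.0, 0.001, -1.0]]
wrist_force: [-2.8, 1.8, 5.2]
gripper_width: 0.679
gripper_force: 30.2
```

```bash
python3 - <<'E'
from h import *
go([.515,-.378,.33])
E
```

```text
t 18.2 tcp [ 0.517 -0.378  0.093] w 0.679 gf 30.195089234621264 F [-2.776  1.831  5.164] y-axis [-0.939  0.343  0.001] z [-0.001 -0.    -1.   ]
shift total/0.5: [ 0.001  0.003 -0.474]
```

>>> {"name": "move_arm", "arguments": {"series": [[[0,0,0],[0,0,-0.01],0],[[0,0,0],[0,0,-0.03],0],[[0,0,0],[0,0,-0.04],0],[[0,0,0],[0,0,0],0]]}}

```text
time_s: 18.6
tcp_pos: [0.5187, -0.3786, 0.1337]
ee_rot: [[-0.343, -0.939, 0.004], [-0.939, 0.343, -0.002], [0.0, -0.005, -1.0]]
wrist_force: [1.7, -0.7, -5.9]
gripper_width: 0.675
gripper_force: 30.2
```

```bash
python3 - <<'E'
from h import *
C={n:r.capture(n) for n in('scene','side')}
P=[r.pinpoint('pitcher',n)for n in C];print([p[0] for p in P if p])
if all(P):print(tri([ray(C[n],p[0]['centre']) for n,p in zip(C,P)]))
go([.607,-.124,.30])
E
```

```text
[{'centre': [215.7, 301.9], 'score': 0.66}, {'centre': [356.6, 165.2], 'score': 0.64}]
(array([ 0.525, -0.38 ,  0.046]), [0.0033607549163037135, 0.0033607549163036355])
t 18.8 tcp [ 0.516 -0.377  0.13 ] w 0.68 gf 30.211963297915645 F [-0.65   0.813 -6.365] y-axis [-0.939  0.343  0.004] z [-0.003  0.002 -1.   ]
shift total/0.5: [-0.538  0.004 -0.339]
```

The pitcher is lifted about 37 mm with about 6 N of load. I'm carrying it to the right bay.

>>> {"name": "move_arm", "arguments": {"series": [[[0,0,0],[0,0,-0.04],0],[[0,0,0],[0,0,-0.07],0],[[0,0,0],[0,0,-0.08],0],[[0,0,0],[0,0,-0.08],0],[[0,0,0],[-0.03,0,-0.06],0],[[0,0,0],[-0.06,0,-0.01],0],[[0,0,0],[-0.08,0.002,0],0],[[0,0,0],[-0.09,0.002,0],0],[[0,0,0],[-0.09,0,0],0],[[0,0,0],[-0.09,0,0],0],[[0,0,0],[-0.06,0,0],0],[[0,0,0],[-0.04,0,0],0]]}}

```text
time_s: 20.0
tcp_pos: [0.608, -0.1207, 0.3003]
ee_rot: [[-0.341, -0.94, -0.003], [-0.94, 0.341, 0.001], [-0.0, 0.003, -1.0]]
wrist_force: [0.1, -0.4, -5.8]
gripper_width: 0.679
gripper_force: 30.3
```

```bash
python3 - <<'E'
from h import *
C={n:r.capture(n) for n in('scene','side')}
T={}
for t in('pitcher','deck_right','deck_left','bowl'):
    P=[r.pinpoint(t,n)for n in C]
    if all(P):print(t,tri([ray(C[n],p[0]['centre']) for n,p in zip(C,P)]))
go([.607,-.124,.21])
E
```

```text
pitcher (array([ 0.639, -0.176,  0.178]), [0.0029782469160295408, 0.0029782469160293842])
deck_right (array([ 0.602, -0.126,  0.11 ]), [0.0002514135023396716, 0.00025141350233950823])
deck_left (array([0.575, 0.037, 0.105]), [0.00033052194484977987, 0.00033052194484977916])
bowl (array([ 0.371,  0.324, -0.224]), [0.0169821217412322, 0.016982121741232144])
t 20.5 tcp [ 0.607 -0.125  0.302] w 0.678 gf 30.258983487146907 F [-0.102  0.132 -6.915] y-axis [-0.939  0.344  0.   ] z [-0. -0. -1.]
shift total/0.5: [-0.001  0.001  0.185]
```

The network puts the pitcher's foot 60 mm off from where it should hang, so I'm looking before lowering.

```bash
python3 - <<'E'
from h import *
C={n:r.capture(n) for n in('scene','side')}
out=[]
for n in C:
    im=C[n]['img'][...,::-1].copy()
    u,v=np.array(proj(C[n],[.607,-.125,.209])).astype(int)
    print(n,u,v,[ (d['score'],d['centre']) for d in r.pinpoint('pitcher',n)[:3]])
    x,y=u-80,max(0,v-90)
    cr=cv2.resize(im[y:y+150,x:x+160],(400,375),interpolation=cv2.INTER_CUBIC)
    cv2.circle(cr,(int((u-x)*2.5),int((v-y)*2.5)),3,(0,255,0),-1); out.append(cr)
cv2.imwrite('pics/c9.png',np.hstack(out))
E
```

```text
scene 302 217 [(0.86, [299.0, 215.9])]
side 307 148 [(0.85, [307.3, 145.6]), (0.2, [347.3, 181.9])]
```

View pics/c9.png

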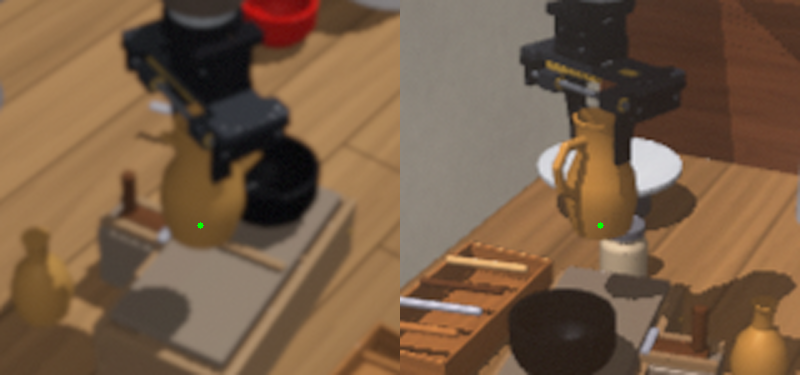

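The pitcher hangs upright with its foot at the predicted point (green), so the earlier reading was an outlier. I'm lowering it.

>>> {"name": "move_arm", "arguments": {"series": [[[0,0,0],[0,0,0.03],0],[[0,0,0],[0,0,0.05],0],[[0,0,0],[0,0,0.05],0],[[0,0,0],[0,0,0.03],0],[[0,0,0],[0,0,0.02],0],[[0,0,0],[0,0,0.01],0],[[0,0,0],[0,0,0.01],0],[[0,0,0],[0,0,0.01],0],[[0,0,0],[0,0,0.01],0],[[0,0,0],[0,0,0.01],0],[[0,0,0],[0,0,0],0],[[0,0,0],[0,0,0],0]]}}

```text
time_s: 21.9
tcp_pos: [0.6082, -0.1238, 0.1881]
ee_rot: [[-0.343, -0.939, 0.001], [-0.939, 0.343, -0.0], [-0.0, -0.001, -1.0]]
wrist_force: [0.4, -0.3, -3.3]
gripper_width: 0.678
gripper_force: 30.3
```

>>> {"name": "move_arm", "arguments": {"series": [[[0,0,0],[0,0,0.005],0],[[0,0,0],[0,0,0.005],0],[[0,0,0],[0,0,0.005],0],[[0,0,0],[0,0,0.005],0],[[0,0,0],[0,0,0],0],[[0,0,0],[0,0,0],0]]}}

```text
time_s: 22.5
tcp_pos: [0.6081, -0.1238, 0.1778]
ee_rot: [[-0.343, -0.939, 0.001], [-0.939, 0.343, -0.0], [-0.0, -0.001, -1.0]]
wrist_force: [1.4, -1.3, -1.1]
gripper_width: 0.678
gripper_force: 30.3
```

```bash
python3 - <<'E'
from h import *
go([.607,-.124,.175])
for i in range(4):
    r.capture('side');print(np.array(r.sense()['wrist_force']))
E
```

```text
t 22.5 tcp [ 0.608 -0.124  0.178] w 0.678 gf 30.2877804270247 F [ 1.407 -1.276 -1.059] y-axis [-0.939  0.343 -0.001] z [ 0.001 -0.    -1.   ]
shift total/0.5: [0.001 0.002 0.006]
[ 1.403 -1.638 -1.815]
[ 1.086 -1.55  -1.556]
[ 1.507 -2.056 -0.906]
[ 0.949 -1.804 -1.775]
```

>>> {"name": "move_arm", "arguments": {"series": [[[0,0,0],[0,0,0.005],0],[[0,0,0],[0,0,0.005],0],[[0,0,0],[0,0,0.003],0],[[0,0,0],[0,0,0],0],[[0,0,0],[0,0,0],0.7],[[0,0,0],[0,0,0],0.75],[[0,0,0],[0,0,0],0.8],[[0,0,0],[0,0,0],0.9],[[0,0,0],[0,0,0],1],[[0,0,0],[0,0,0],1],[[0,0,0],[0,0,0],1]]}}

```text
time_s: 23.8
tcp_pos: [0.6076, -0.1236, 0.171]
ee_rot: [[-0.343, -0.939, -0.0], [-0.939, 0.343, 0.0], [-0.0, 0.0, -1.0]]
wrist_force: [-0.6, -0.9, -1.2]
gripper_width: 0.981
gripper_force: 0.0
```

>>> {"name": "move_arm", "arguments": {"series": [[[0,0,0],[0,0,-0.02],1],[[0,0,0],[0,0,-0.03],1],[[0,0,0],[0,0,-0.06],1],[[0,0,0],[0,0,-0.08],1],[[0,0,0],[0,0,-0.08],1],[[0,0,0],[0,0,-0.06],1],[[0,0,0],[0,0,0],1]]}}

```text
time_s: 24.5
tcp_pos: [0.6096, -0.1243, 0.343]
ee_rot: [[-0.343, -0.939, 0.012], [-0.939, 0.343, -0.002], [-0.003, -0.012, -1.0]]
wrist_force: [0.5, -1.0, 1.1]
gripper_width: 1.0
gripper_force: 0.0
```

```bash
python3 - <<'E'
from h import *
C={n:r.capture(n) for n in('scene','side','wrist')}
for t in('pitcher','deck_right','deck_left','bowl','bolt_knob','bottle'):
    P={n:r.pinpoint(t,n)for n in C}
    print(t,{n:(round(p[0]['score'],2),p[0]['centre']) for n,p in P.items() if p})
    if P['scene'] and P['side']:print('   ',tri([ray(C[n],P[n][0]['centre']) for n in('scene','side')]))
    for n in C:
        d=r.cut_out(t,n) if t in('pitcher','bowl') else []
        if d: ys,xs=np.nonzero(d[0]['pixels']);print('   cut',n,round(d[0]['score'],2),xs.min(),xs.max(),ys.min(),ys.max())
print(proj(C['scene'],[.607,-.124,.08]),proj(C['side'],[.607,-.124,.08]))
go([.457,-.071,.30])
E
```

```text
pitcher {'scene': (0.98, [301.3, 249.8]), 'side': (0.75, [305.8, 182.2]), 'wrist': (0.63, [324.8, 167.2])}
    (array([ 0.611, -0.129,  0.089]), [0.0032703729299428143, 0.0032703729299427995])
   cut scene 0.83 288 326 207 259
   cut side 0.81 289 320 141 189
   cut wrist 0.93 292 356 145 247
deck_right {'scene': (0.92, [301.6, 251.4]), 'side': (0.68, [307.2, 183.3])}
    (array([ 0.61 , -0.13 ,  0.084]), [0.0004840943659697805, 0.00048409436596963157])
deck_left {'scene': (0.67, [326.8, 216.8]), 'side': (0.94, [293.8, 215.7])}
    (array([0.577, 0.034, 0.072]), [0.00036306280614869233, 0.0003630628061486577])
bowl {'scene': (0.91, [329.1, 216.7]), 'side': (0.89, [292.5, 212.1]), 'wrist': (0.98, [371.6, 256.6])}
    (array([0.585, 0.031, 0.081]), [0.0017650104322618865, 0.0017650104322616573])
   cut scene 0.71 325 349 118 145
   cut side 0.86 296 356 338 399
   cut wrist 0.93 336 415 229 300
bolt_knob {'scene': (0.8, [273.0, 197.2]), 'side': (0.51, [348.4, 180.8]), 'wrist': (0.77, [459.8, 178.6])}
    (array([ 0.456, -0.073,  0.161]), [0.002106736226990457, 0.002106736226990398])
bottle {'scene': (0.83, [240.7, 248.5]), 'side': (0.88, [369.5, 207.8]), 'wrist': (0.69, [422.1, 89.8])}
    (array([ 0.416, -0.184,  0.01 ]), [0.0022231848707258903, 0.0022231848707257047])
[np.float64(302.2959580671801), np.float64(250.413601060509)] [np.float64(307.4138764071936), np.float64(185.36478065028456)]
t 25.85 tcp [ 0.608 -0.124  0.336] w 0.998 gf 0.0 F [-0.392 -0.859  0.578] y-axis [-0.939  0.343  0.   ] z [ 0.  0. -1.]
shift total/0.5: [0.004 0.319 0.072]
```

Both pieces stand centred in their bays, and the deck is at about 80 mm (sunk about 45 mm). Now the bolt.

>>> {"name": "move_arm", "arguments": {"series": [[[0,0,0],[0,0.05,0],1],[[0,0,0],[0,0.07,0],1],[[0,0,0],[0,0.07,0],1],[[0,0,0],[0.004,0.07,0],1],[[0,0,0],[0,0.06,0],1],[[0,0,0],[0,0,0],0.6]]}}

```text
time_s: 26.45
tcp_pos: [0.454, -0.0703, 0.3373]
ee_rot: [[-0.341, -0.94, 0.002], [-0.94, 0.341, 0.001], [-0.001, -0.002, -1.0]]
wrist_force: [-0.2, 0.5, 0.1]
gripper_width: 0.964
gripper_force: 0.0
```

>>> {"name": "move_arm", "arguments": {"series": [[[0,0,0.95],[0,0,0],0.6],[[0,0,0.95],[0,0,0],0.6],[[0,0,0.95],[0,0,0],0.6],[[0,0,0.95],[0,0,0],0.6],[[0,0,0.95],[0,0,0],0.6],[[0,0,0.95],[0,0,0],0.6],[[0,0,0.95],[0,0,0],0.6],[[0,0,0.95],[0,0,0],0.6],[[0,0,0.95],[0,0,0],0.6],[[0,0,0.95],[0,0,0],0.6],[[0,0,0.95],[0,0,0],0.6],[[0,0,0],[0,0,0],0.6]]}}

```text
time_s: 27.65
tcp_pos: [0.4573, -0.0708, 0.336]
ee_rot: [[-0.985, -0.175, 0.0], [-0.175, 0.985, -0.0], [-0.0, -0.0, -1.0]]
wrist_force: [-0.6, 0.4, -0.4]
gripper_width: 0.601
gripper_force: 0.0
```

```bash
python3 - <<'E'
from h import *
w=r.capture('wrist');cv2.imwrite('pics/w10.png',w['img'][...,::-1])
for d in r.pinpoint('bolt_knob','wrist')[:2]:print(d,onz(w,d['centre'],.162))
print(proj(w,[.456,-.071,.162]))
go([.456,-.071,.130])
E
```

```text
{'centre': [323.3, 182.8], 'score': 0.63} [ 0.455 -0.072  0.162]
{'centre': [261.2, 126.8], 'score': 0.22} [ 0.404 -0.153  0.162]
[np.float64(324.41083862969896), np.float64(183.71477900635983)]
t 27.75 tcp [ 0.457 -0.071  0.336] w 0.597 gf 0.0 F [-0.356 -0.86   0.323] y-axis [-0.177  0.984 -0.   ] z [ 0. -0. -1.]
shift total/0.5: [0.002 0.    0.412]
```

>>> {"name": "move_arm", "arguments": {"series": [[[0,0,0],[0,0,0.06],0.6],[[0,0,0],[0,0,0.08],0.6],[[0,0,0],[0,0,0.08],0.6],[[0,0,0],[0,0,0.06],0.6],[[0,0,0],[0,0,0.04],0.6],[[0,0,0],[0,0,0.03],0.6],[[0,0,0],[0,0,0.03],0.6],[[0,0,0],[0,0,0.03],0.6],[[0,0,0],[0,0,0],0.4],[[0,0,0],[0,0,0],0.3],[[0,0,0],[0,0,0],0],[[0,0,0],[0,0,0],0]]}}

```text
time_s: 28.95
tcp_pos: [0.4574, -0.0707, 0.1319]
ee_rot: [[-0.985, -0.175, 0.002], [-0.175, 0.985, 0.0], [-0.002, -0.0, -1.0]]
wrist_force: [0.2, 0.6, -0.3]
gripper_width: 0.324
gripper_force: 0.0
```

>>> {"name": "move_arm", "arguments": {"series": [[[0,0,0],[0,0,0],0],[[0,0,0],[0,0,0],0],[[0,0,0],[0,0,0],0]]}}

```text
time_s: 29.25
tcp_pos: [0.4572, -0.0713, 0.1316]
ee_rot: [[-0.984, -0.175, 0.001], [-0.175, 0.984, -0.001], [-0.001, -0.001, -1.0]]
wrist_force: [0.4, -4.1, 1.6]
gripper_width: 0.198
gripper_force: 30.0
```

The knob is pinched (about 17 mm). I'm sliding it home.

>>> {"name": "move_arm", "arguments": {"series": [[[0,0,0],[-0.01,0,0],0],[[0,0,0],[-0.01,0,0],0],[[0,0,0],[-0.01,0,0],0],[[0,0,0],[-0.01,0,0],0],[[0,0,0],[-0.01,0,0],0],[[0,0,0],[-0.01,0,0],0],[[0,0,0],[-0.01,0,0],0],[[0,0,0],[-0.01,0,0],0],[[0,0,0],[-0.01,0,0],0],[[0,0,0],[0,0,0],0],[[0,0,0],[0,0,0],0]]}}

```text
time_s: 30.35
tcp_pos: [0.4949, -0.0656, 0.1314]
ee_rot: [[-0.985, -0.174, -0.014], [-0.174, 0.985, -0.005], [0.015, -0.002, -1.0]]
wrist_force: [-12.9, -8.2, 14.2]
gripper_width: 0.192
gripper_force: 30.0
```

```bash
python3 - <<'E'
from h import *
C={n:r.capture(n) for n in('scene','side')}
go([.457+.0443,-.071+.0079,.13])
P={n:r.pinpoint('bolt_knob',n) for n in C};print(P)
for t in('pitcher','bowl'):
    Q={n:r.pinpoint(t,n)for n in C}
    if all(Q.values()):print(t,tri([ray(C[n],Q[n][0]['centre']) for n in C]))
E
```

```text
t 30.45 tcp [ 0.495 -0.066  0.131] w 0.196 gf 30.002735098823905 F [-12.774  -8.168  13.593] y-axis [-0.174  0.985 -0.002] z [-0.014 -0.004 -1.   ]
shift total/0.5: [-0.014  0.003  0.003]
{'scene': [], 'side': [{'centre': [332.6, 180.8], 'score': 0.62}]}
pitcher (array([ 0.614, -0.13 ,  0.091]), [0.001887626708424524, 0.0018876267084246775])
bowl (array([0.483, 0.212, 0.226]), [0.011739809193435088, 0.011739809193435199])
```

>>> {"name": "move_arm", "arguments": {"series": [[[0,0,0],[-0.005,0,0],0],[[0,0,0],[-0.005,0,0],0],[[0,0,0],[0,0,0],0],[[0,0,0],[0,0,0],0]]}}

```text
time_s: 31.15
tcp_pos: [0.4952, -0.0656, 0.1312]
ee_rot: [[-0.985, -0.173, -0.024], [-0.173, 0.985, -0.006], [0.025, -0.002, -1.0]]
wrist_force: [-21.7, -7.6, 21.4]
gripper_width: 0.194
gripper_force: 30.0
```

```bash
python3 - <<'E'
from h import *
C={n:r.capture(n) for n in('scene','side')}
go([.457+.0443,-.071+.0079,.13])
print(r.sense()['effort'])
for t in('crate','deck_left','deck_right'):
    Q={n:r.pinpoint(t,n)for n in C}
    if all(Q.values()):print(t,tri([ray(C[n],Q[n][0]['centre']) for n in C]))
E
```

```text
t 31.25 tcp [ 0.495 -0.066  0.131] w 0.196 gf 29.99921591486782 F [-21.838  -8.422  20.413] y-axis [-0.173  0.985 -0.002] z [-0.024 -0.006 -1.   ]
shift total/0.5: [-0.013  0.003  0.002]
[  5.342 -20.565  21.365   2.352   6.549   0.031]
crate (array([ 0.589, -0.047, -0.003]), [0.0008928180977582705, 0.0008928180977583322])
deck_right (array([ 0.603, -0.125,  0.079]), [0.0027524119229737996, 0.0027524119229737827])
```

The bolt met a hard stop: it moved 0.3 mm for 8 N more push. The knob is now about 100 mm from the crate centre, which is home. I'm relaxing the push, releasing and rising clear.

>>> {"name": "move_arm", "arguments": {"series": [[[0,0,0],[0.008,0,0],0],[[0,0,0],[0.008,0,0],0],[[0,0,0],[0,0,0],0],[[0,0,0],[0,0,0],0.3],[[0,0,0],[0,0,0],0.5],[[0,0,0],[0,0,0],0.6],[[0,0,0],[0,0,0],0.6],[[0,0,0],[0,0,-0.04],0.6],[[0,0,0],[0,0,-0.08],0.6],[[0,0,0],[0,0,-0.09],0.6],[[0,0,0],[0,0,-0.09],0.6],[[0,0,0],[0.08,0,-0.05],0.6]]}}

```text
time_s: 32.75
tcp_pos: [0.4626, -0.0696, 0.3093]
ee_rot: [[-0.984, -0.176, 0.006], [-0.176, 0.984, -0.0], [-0.006, -0.001, -1.0]]
wrist_force: [-1.0, -0.1, 0.3]
gripper_width: 0.601
gripper_force: 0.0
```

```bash
python3 - <<'E'
from h import *
C={n:r.capture(n) for n in('scene','side','wrist')}
go([.4,-.07,.3])
for t in('bolt_knob','pitcher','bowl','deck_left','deck_right','bottle'):
    P={n:r.pinpoint(t,n)for n in C}
    print(t,{n:(round(p[0]['score'],2),p[0]['centre']) for n,p in P.items() if p})
    if P['scene'] and P['side']:print('   ',tri([ray(C[n],P[n][0]['centre']) for n in('scene','side')]))
    if t=='bolt_knob' and P['wrist']:print(onz(C['wrist'],P['wrist'][0]['centre'],.162))
for n in C:print(n,'home',proj(C[n],[.4946,-.064,.162]),'39mm',proj(C[n],[.4946-.007,-.065,.162]))
E
```

```text
t 32.9 tcp [ 0.458 -0.07   0.308] w 0.6 gf 0.0 F [ 0.743  1.34  -0.372] y-axis [-0.175  0.985  0.   ] z [ 0.006  0.002 -1.   ]
shift total/0.5: [0.115 0.021 0.016]
bolt_knob {'scene': (0.45, [283.9, 204.4]), 'side': (0.52, [335.6, 177.9])}
    (array([ 0.498, -0.075,  0.159]), [0.0032462483623178734, 0.00324624836231782])
pitcher {'scene': (0.57, [300.0, 252.6]), 'side': (0.75, [303.7, 185.2]), 'wrist': (0.65, [272.4, 259.7])}
    (array([ 0.613, -0.129,  0.078]), [0.00835567000235683, 0.008355670002356942])
bowl {'scene': (0.92, [332.0, 139.3]), 'side': (0.81, [322.6, 384.1]), 'wrist': (0.68, [375.1, 268.4])}
    (array([0.304, 0.454, 0.007]), [0.004138447719130421, 0.004138447719130494])
deck_left {'scene': (0.58, [325.8, 216.8]), 'side': (0.88, [291.8, 212.0]), 'wrist': (0.51, [323.2, 220.1])}
    (array([0.583, 0.028, 0.08 ]), [0.0041151262948611825, 0.004115126294861413])
deck_right {'scene': (0.82, [303.3, 249.8]), 'side': (0.73, [307.3, 183.6])}
    (array([ 0.609, -0.125,  0.085]), [0.001466456466926192, 0.0014664564669260823])
bottle {'scene': (0.75, [239.1, 249.5]), 'side': (0.66, [369.8, 209.5]), 'wrist': (0.6, [259.8, 123.4])}
    (array([ 0.413, -0.185,  0.004]), [0.00016456185715532735, 0.00016456185715531667])
scene home [np.float64(284.50680095318313), np.float64(200.77368407046072)] 39mm [np.float64(282.4113998688038), np.float64(199.94008813097255)]
side home [np.float64(334.10492477340296), np.float64(179.37536188184407)] 39mm [np.float64(336.4854841425539), np.float64(179.72964833374544)]
wrist home [np.float64(324.4322436187921), np.float64(220.13692221562667)] 39mm [np.float64(324.65493361067655), np.float64(214.20088240827906)]
```

>>> {"name": "move_arm", "arguments": {"series": [[[0,0,0],[0.05,0,0],0.6],[[0,0,0],[0.05,0,0],0.6],[[0,0,0],[0,0,0],0.6],[[0,0,0],[0,0,0],0.6],[[0,0,0],[0,0,0],0.6]]}}

```text
time_s: 34.3
tcp_pos: [0.4101, -0.079, 0.3062]
ee_rot: [[-0.985, -0.175, 0.001], [-0.175, 0.985, 0.0], [-0.001, -0.0, -1.0]]
wrist_force: [0.3, -0.3, 1.0]
gripper_width: 0.603
gripper_force: 0.0
```

```bash
python3 - <<'E'
from h import *
w=r.capture('wrist')
for d in r.pinpoint('bolt_knob','wrist')[:2]:print(d,onz(w,d['centre'],.162))
print(proj(w,[.495,-.0655,.162]))
# reddish-brown knob top brightness row profile near home projection
u,v=map(int,proj(w,[.495,-.0655,.162]));print(w['img'][v-16:v+17:4,u].tolist())
E
```

```text
{'centre': [324.0, 260.3], 'score': 0.81} [ 0.492 -0.065  0.162]
[np.float64(323.00432373460194), np.float64(262.54086639389914)]
[[53, 31, 20], [53, 53, 56], [67, 67, 69], [73, 72, 75], [76, 75, 80], [75, 75, 79], [72, 73, 76], [74, 66, 65], [171, 93, 50]]
```

```bash
python3 -c "
from station import r
print(r.finish_job())"
```

```text
the job is handed in; nothing more can be done
None
```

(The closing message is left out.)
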